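# Test and re-arm a trip unit, then gauge its jaw gap with a tapered blade

### The job

Check the bench trip unit: press its test button so that the lever drops, then lift the lever back until it stays up by itself. Then take the tapered gauge blade from its stand and slide it straight down between the two upright jaws until it drags snugly on both of them, without forcing it, and finish while still holding the blade by its handle at that depth. Do not disturb the vial, the petri dish or the marker.

Things in the scene. Friction and masses are not known exactly. Their poses are not given: they have to be found in the camera images.
- trip_unit: grey bench instrument, 130 x 250 x 35 mm, fixed to the worktop. Origin: centre of its underside; x points away from its operator (to the back), y to its left, z up. Jaws at its left, button at its middle in a white housing 65 mm high, lever at its right. Nothing on it stands higher than 125 mm
- button_top (a point): top centre of the round grey test button (24 mm across, 77 mm above the worktop), which is pressed straight down
- test_button (a joint): travel of the button in m: 0 released, 0.006 fully down; it springs back. Starts at 1 N, 4 N at the bottom. Beyond about 0.003 it tips the lever, which then falls by its own weight in under a second
- trip_lever (a joint): angle of the lever in rad: 0 = up, leaning 0.12 rad to the back (+x of the unit) against a stop; 0.97 = dropped, leaning 0.85 rad to the front (-x). Only its own weight (80 g) moves it: it stays up below about 0.1, falls to the front above
- lever_bar (a point): centre of the lever's grey cross bar, a rod of 16 mm diameter and 36 mm length along the unit's y, at the lever's end. It lies 70 mm from the hinge axis; dropped, it is 91 mm above the worktop and there is free space in front of it, and below it 47 mm down to the case
- lever_hinge (a point): the lever's hinge axis, along the unit's y, 45 mm above the worktop, fixed in the unit
- near_jaw: front one of two upright parallel steel jaws, each 8 mm thick, 40 mm wide (y), 50 mm tall, top edge fully rounded (radius 4 mm), 100 mm above the worktop. Origin: middle of its top edge, in the plane of its inner face; axes as the unit's. Both jaws together float up to 4 mm along x on soft springs (0.25 N/mm) and so centre themselves on the blade
- far_jaw: rear jaw; origin: middle of its top edge, in the plane of its inner face. The gap between the two inner faces is 4 to 6 mm, different every time, and firmly set (it does not yield). So the blade begins to drag with its tip about 24 to 44 mm below the jaws' top; the push then grows by about 6 N per millimetre, so go slowly there; 3 to 10 N is snug, over 25 N on a jaw is forced
- blade: tapered gauge blade standing in its stand, 104 mm long, loose, 70 g. Origin: middle of its lower tip; z up along it, y across its width. Steel part: 14 mm wide (y), 62 mm long, 2 mm thick (x) at the tip growing evenly to 8.2 mm (1 mm in 10 mm). Above it the black handle, 14 (x) by 24 (y) by 42 mm (z)
- blade_grip (a point): centre of the blade's handle, 83 mm above the tip; grip it across its 24 mm (along the blade's y) or its 14 mm (along x)
- stand: aluminium block 60 x 70 x 75 mm, fixed, with a slot from above that holds the blade; the handle rests on its top, the blade's axes are along the stand's. Draw the blade straight up at least 65 mm. Origin: centre of its underside
- vial: small capped glass vial, 24 mm across, 48 mm tall, loose bystander; origin under its centre
- petri: petri dish, 64 mm across, 14 mm high, loose bystander; origin under its centre
- marker: marker pen, 17 x 135 x 16 mm, lying, loose bystander; origin under its centre
Things that resemble listed ones, but are neither listed nor needed, are in the scene too. Leave any green or red look-alike of the blade alone.

How it is judged:
By the outcome, as a careful person would: the job done as asked, in the order asked, and still so for the second after the job is handed in, while the arm keeps its last pose, push and grip.
It also fails if it takes over 61 s, if anything falls off the work surface, if the arm or the gripper's body presses on something with over 40 N, if the wrist force passes 120 N, or if a joint passes its speed limit or range.

### The arm

A 7-joint arm with a two-finger parallel gripper is mounted at the origin on a cart in front of the work surface, level with it; the furniture and walls round the work are solid. World frame = base frame: x ahead of the robot, y to its left, z up, the work surface at z = 0. Lengths are in m, angles in rad, forces in N, time in s.
With the tool pointing down it reaches from about 0.4 to 0.85 m from the base axis. Payload 10.4 kg.
Tool frame: the origin (TCP) lies at the very end of the fingers, on their centre line; the grasp point (between the pads) lies 19 mm behind it; z points along the fingers, y is the line along which they close (so a half turn about z gives the same grasp; the last joint's range is limited). The gripper opens to 87 mm and grips with 3 to 60 N. Pads are 19 mm wide; open, the fingers measure 117 mm over their backs; the gripper's body (75 mm by 190 mm) begins 51 mm behind the grasp point.
Start: joints at [-1.165, 0.332, -0.065, 1.46, 0.022, 1.35, -0.088], TCP at [0.26, 0.568, 0.223] pointing down, gripper open.
Joint ranges: [-2.6, 2.6], [-0.5, 2.12], [-1.47, 1.34], [0.16, 2.42], [-1.27, 4.41], [0.06, 2.06], [-2.6, 2.6]. Speed limits (rad/s): [2.22, 2.22, 2.79, 2.79, 3.14, 3.14, 3.14].

### API

Orientations are given as a unit quaternion [x, y, z, w].
In Python, from bench import r gives the robot as it stands.
- The arm moves only by the shell command python3 -m jog 'ROWS' [FORCE]. ROWS is a JSON list of rows, 1 to 12 of them, each of 5 numbers: dx, dy, dz in m, then a turn about the tool's z in rad, then the finger opening in m; each row is the pose to reach, as a shift and turn from the pose commanded when the command began, along the tool's axes at that moment; what a row does not reach only later rows make up. A row lasts 1/10 s, in which the tool goes at most 0.05 m and 0.15 rad, less where a joint would pass 70% of its speed; a pose out of reach is approached as far as the arm can. The fingers move at their own pace and stop on an object; FORCE is the grip in N (left out, the last holds). Time passes only in rows, so rows that do not move let the fingers close. It prints the time, the measured TCP pose, the force, the opening and the grip force at its end.
- r.read_state(): the state, without advancing time (a new reading comes with each control period).
- r.camera(name): name is "side" or "top" or "wrist"; returns a dict with "img" (384x512x3 uint8, red, green, blue), "fx", "fy", "cx", "cy" (pixels), "pose" (4x4, takes a point from camera to world coordinates). Camera axes: x right, y down, z forward; pixel columns grow to the right and rows downward; lengths in m; the calibration is good to about 2 mm. A picture is of the moment at which its call begins. There is no depth.
- r.close_job(): hands the job in; it is judged then, once.
Trained networks look in the newest picture that a camera, given by its name, has taken for a name from the list of things; names that differ only in an ending like _2 or _b are one class to them, and where a whole thing is asked for, a point or a joint stands for the part that bears it (a point fixed in the world has none). Each returns a list of dicts, best first, with "p" (0 to 1); they miss things now and then, are a little off and sometimes report something else, mostly with a low value. They report only what shows in the picture. A call takes as long as a camera call. They do not tell look-alikes from the thing itself.
- r.recognise(camera, label): "position" ([column, row] as shares, 0 to 1, of the picture: columns of its width, rows of its height, amid what is visible of it).
- r.regions_of(camera, label): "pixels" (384x512 bool, what is visible of it) and "position" ([column, row] as shares, 0 to 1, of the picture: columns of its width, rows of its height, amid what is visible of it).
The state is a dict: "time": time; "joint_positions": joint angles; "joint_vel": joint speeds; "joint_torque": joint torques, N m; "ee_pos": TCP position; "eef_rot": TCP orientation; "ft_force": force on the tool from outside, world axes, zero at the start; "torque": the same for the moment, N m; "width": finger opening in m; "grip_force": force on a finger pad.
Only numpy, scipy, OpenCV 4.12 (cv2) and the standard library are available. Lean on these libraries where they do the work, as an engineer would, in place of code of your own. Each camera call takes 0.05 s, during which the arm holds its last target. There are 200 camera calls.

## Working session

There is one attempt and no reset: what is moved stays moved. The work goes in short steps, Python scripts to look and compute and a shell command to move; the robot and the scene stay as the last step left them, time stands still between calls to the robot, and variables do not carry over. Pictures are saved under pics/ and viewed, at most 10 in all, crops included, and the job is handed in when it is done.

```bash
mkdir -p pics; ls; cat > h.py <<'E'
import numpy as np, cv2
from bench import r
def snap(cam,name=None):
    c=r.camera(cam)
    if name: cv2.imwrite(f'pics/{name}.png',c['img'][:,:,::-1])
    return c
def ray(c,u,v):
    d=np.array([(u-c['cx'])/c['fx'],(v-c['cy'])/c['fy'],1.]); P=np.array(c['pose']); d=P[:3,:3]@d
    return P[:3,3],d/np.linalg.norm(d)
def atz(c,u,v,z):
    o,d=ray(c,u,v); return o+d*(z-o[2])/d[2]
def proj(c,p):
    P=np.linalg.inv(np.array(c['pose'])); q=P[:3,:3]@np.array(p)+P[:3,3]
    return np.array([c['fx']*q[0]/q[2]+c['cx'],c['fy']*q[1]/q[2]+c['cy']])
def tri(c1,p1,c2,p2):
    (o1,d1),(o2,d2)=ray(c1,*p1),ray(c2,*p2)
    t=np.linalg.lstsq(np.c_[d1,-d2],o2-o1,rcond=None)[0]
    a,b=o1+t[0]*d1,o2+t[1]*d2
    return (a+b)/2,np.linalg.norm(a-b)
E
python3 - <<'E'
from h import *
np.set_printoptions(precision=3,suppress=True)
s=r.read_state(); print({k:np.round(v,3) for k,v in s.items()})
cs={}
for n in ("top","side"):
    c=snap(n,n+'0'); cs[n]=c
    print(n,c['fx'],np.array(c['pose'])[:3])
    for l in "trip_unit button_top lever_bar lever_hinge near_jaw far_jaw blade blade_grip stand vial petri marker".split():
        print(l,[(np.round(np.array(d['position'])*[512,384],1).tolist(),round(d['p'],2)) for d in r.recognise(n,l)])
a=np.hstack([cs['top']['img'],cs['side']['img']])[:,:,::-1]
E
```

```text
pics
{'time': np.float64(0.0), 'joint_positions': array([-1.165,  0.333, -0.065,  1.461,  0.022,  1.35 , -0.088]), 'joint_vel': array([ 0.002, -0.001, -0.002, -0.   , -0.001,  0.001,  0.001]), 'joint_torque': array([  0.001, -62.326,   0.025, -38.989,  -0.061,   0.04 ,   0.   ]), 'ee_pos': array([0.26 , 0.568, 0.222]), 'eef_rot': array([ 0.213,  0.977, -0.001, -0.   ]), 'ft_force': array([ 0.234, -0.644,  0.396]), 'torque': array([-0.043,  0.065, -0.027]), 'grip_force': np.float64(0.0), 'width': np.float64(0.087)}
top 367.2421602418199 [[ 0.024 -0.994  0.108  0.464]
 [-0.999 -0.026 -0.024  0.054]
 [ 0.026 -0.107 -0.994  0.97 ]]
trip_unit [([260.5, 193.2], 0.86)]
button_top [([266.9, 183.1], 0.66)]
lever_bar [([293.4, 180.7], 0.45), ([223.9, 130.8], 0.32)]
lever_hinge [([258.8, 194.3], 0.96)]
near_jaw []
far_jaw [([233.1, 175.0], 0.5)]
blade [([168.7, 170.4], 0.83), ([114.3, 205.6], 0.75), ([154.9, 219.1], 0.43)]
blade_grip [([112.2, 200.3], 0.66), ([167.9, 167.5], 0.66), ([159.4, 221.1], 0.65), ([234.2, 178.5], 0.56), ([233.0, 183.6], 0.31)]
stand [([166.2, 217.3], 0.62)]
vial [([260.4, 190.9], 0.66), ([226.3, 268.3], 0.51)]
petri [([223.3, 132.5], 0.6)]
marker [([342.8, 259.0], 0.78), ([226.6, 268.4], 0.69)]
side 358.3603292416574 [[-0.999 -0.032  0.022  0.529]
 [-0.037  0.665 -0.746  0.709]
 [ 0.01  -0.747 -0.665  0.69 ]]
trip_unit [([242.6, 212.6], 0.63), ([303.4, 160.2], 0.24)]
button_top [([241.6, 191.2], 0.59), ([238.5, 215.4], 0.58)]
lever_bar [([239.2, 163.9], 0.45)]
lever_hinge [([245.6, 211.9], 0.62)]
near_jaw []
far_jaw [([231.7, 211.8], 0.4)]
blade [([215.0, 290.6], 0.69), ([255.0, 361.4], 0.64), ([279.8, 263.1], 0.63)]
blade_grip [([255.5, 357.2], 0.96), ([219.1, 290.9], 0.79), ([278.0, 267.4], 0.65)]
stand [([276.5, 285.2], 0.65), ([239.6, 166.1], 0.59)]
vial []
petri [([182.6, 237.8], 0.87)]
marker [([304.1, 161.0], 0.54)]
```

View pics/top0.png

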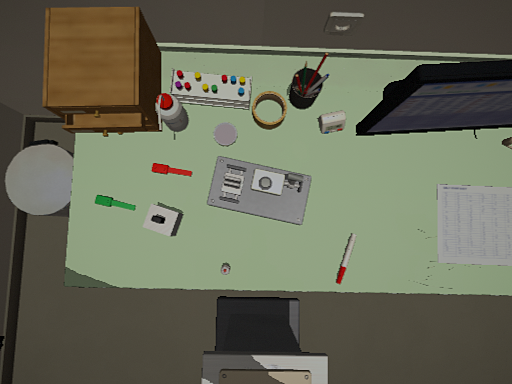

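View pics/side0.png

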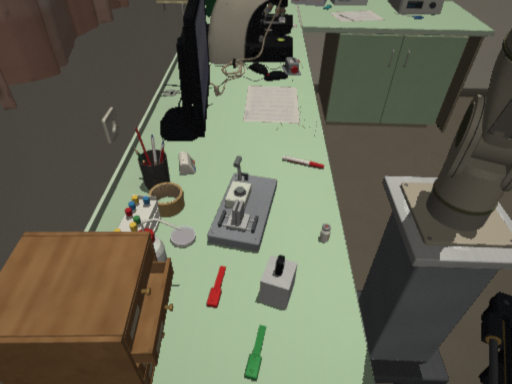

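The top view shows the unit at about (260,190), with the jaws at (233,182), the button at (266,183) and the lever at (293,182). The stand is at (163,220) with the black handle at (158,219). The red look-alike is at (170,169) and the green one at (114,203). Blade candidates are those three: (158,219), (170,169) and (114,203). I choose the black handle in the stand at (158,219), which is (280,264) in the side view, and check it in a crop.

```bash
python3 - <<'E'
from h import *
np.set_printoptions(precision=3,suppress=True)
t=snap('top');s=snap('side')
print('tcp',proj(t,[.26,.568,.223]),proj(s,[.26,.568,.223]))
a=cv2.resize(t['img'][145:255,130:330],None,fx=4,fy=4,interpolation=cv2.INTER_CUBIC)
b=cv2.resize(s['img'][145:310,190:310],None,fx=2.66,fy=2.66,interpolation=cv2.INTER_CUBIC)
cv2.imwrite('pics/topc.png',a[:,:,::-1]);cv2.imwrite('pics/sidec.png',cv2.resize(s['img'][145:310,190:310],None,fx=3.6,fy=3.6,interpolation=cv2.INTER_CUBIC)[:,:,::-1])
# region based shapes
r.camera('top')
for l,z in (('trip_unit',.035),('stand',.075)):
    for d in r.regions_of('top',l)[:2]:
        m=d['pixels'].astype('uint8'); c,_=cv2.findContours(m,0,2); c=max(c,key=cv2.contourArea)
        bx=cv2.boxPoints(cv2.minAreaRect(c)); print(l,d['p'],bx.tolist()); P=np.array([atz(t,*q,z) for q in bx]);print(P,P.mean(0),np.linalg.norm(P-np.roll(P,1,0),axis=1))
print('tri handle',tri(t,(158.5,219),s,(280,263)))
E
```

```text
tcp [-21.787 329.827] [487.753 421.651]
trip_unit 0.86 [[205.94114685058594, 204.76470947265625], [217.18821716308594, 154.15292358398438], [313.2235107421875, 175.49411010742188], [301.9764404296875, 226.10589599609375]]
[[ 0.525  0.161  0.035]
 [ 0.656  0.137  0.035]
 [ 0.607 -0.112  0.035]
 [ 0.477 -0.084  0.035]] [0.566 0.026 0.035] [0.25  0.134 0.254 0.134]
stand 0.66 [[142.251220703125, 226.46096801757812], [151.248779296875, 202.03900146484375], [183.96585083007812, 214.0926513671875], [174.96829223632812, 238.51461791992188]]
[[0.466 0.307 0.075]
 [0.525 0.289 0.075]
 [0.498 0.209 0.075]
 [0.439 0.228 0.075]] [0.482 0.258 0.075] [0.084 0.062 0.085 0.062]
tri handle (array([0.484, 0.263, 0.101]), np.float64(0.0013305867636868652))
```

View pics/topc.png

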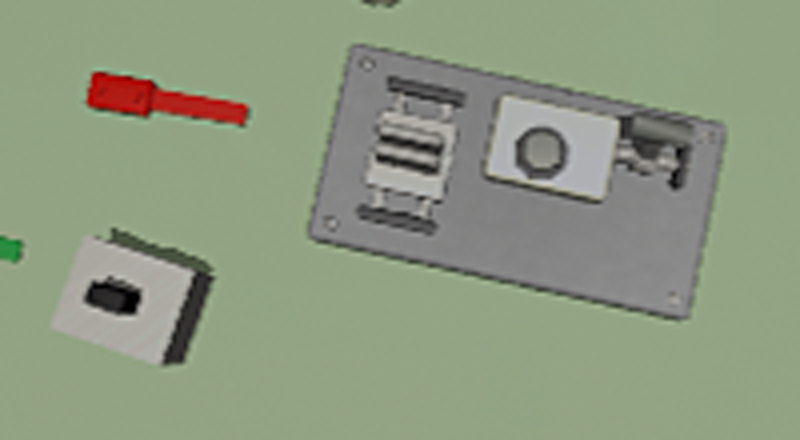

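View pics/sidec.png

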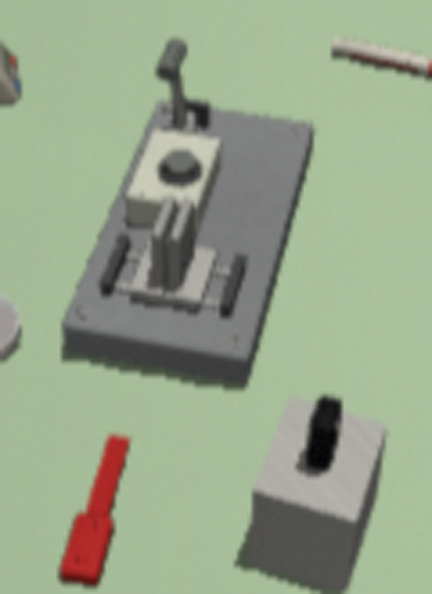

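The crops confirm the black-handled blade in the stand; its handle spans crop px 85–140 along the stand's y. The jaws sit at crop (410,150), the button at (541,150) and the upright lever bar at about (655,135). Next I work out the exact positions.

```bash
python3 - <<'E'
from h import *
np.set_printoptions(precision=4,suppress=True)
t=snap('top');s=snap('side')
T=lambda u,v:(u/4+130-.375,v/4+145-.375)
S=lambda u,v:(u/3.6+190-.36,v/3.6+145-.36)
def box(pts,z):
    P=np.array([atz(t,*T(*p),z) for p in pts]); y=P[0]-P[1]+P[3]-P[2]; x=P[0]-P[3]+P[1]-P[2]
    print(P.mean(0),'yaw from y',np.arctan2(-y[0],y[1]),'from x',np.arctan2(x[1],x[0]),np.linalg.norm(x)/2,np.linalg.norm(y)/2)
box([(352,45),(724,122),(688,319),(309,238)],.035)
box([(90,235),(197,268),(163,363),(52,328)],.075)
print('button',tri(t,T(541,150),s,S(182,163)), atz(t,*T(541,150),.077))
print('jaws',atz(t,*T(409,149),.1), tri(t,T(409,149),s,S(176,210)))
print('bar up',atz(t,*T(663,127),.115),tri(t,T(663,127),s,S(174,52)))
print('handle top',atz(t,*T(112,296),.117),tri(t,T(112,296),s,S(327,405)))
R=np.array([[-.909,.416],[.416,.909]])
for n,p in (('btn',(.577,.005)),('jaw',(.58,.09)),('blade',(.484,.263))): print(n,R@(np.array(p)-[.26,.568]))
E
```

```text
[0.5668 0.0266 0.035 ] yaw from y -0.18216097743542373 from x -0.17586187174711132 0.1282501275238602 0.24576721830388956
[0.4845 0.2633 0.075 ] yaw from y -0.27676965420211835 from x -0.3164096052959166 0.06003652897456823 0.06901730749548665
button (array([0.5802, 0.0144, 0.0736]), np.float64(0.0028285461568214897)) [0.5812 0.0145 0.077 ]
jaws [0.5767 0.0942 0.1   ] (array([0.577 , 0.0941, 0.1025]), np.float64(0.0012449712778293913))
bar up [ 0.5918 -0.0555  0.115 ] (array([ 0.5896, -0.0546,  0.1212]), np.float64(0.0025041873587470153))
handle top [0.4846 0.2614 0.117 ] (array([0.4838, 0.2614, 0.1173]), np.float64(0.0017098081509084489))
btn [-0.5224 -0.3799]
jaw [-0.4897 -0.3014]
blade [-0.3305 -0.1841]
```

```bash
python3 -m jog '[[-0.52,-0.37,0,-0.25,0],[-0.52,-0.37,0,-0.25,0],[-0.52,-0.37,0,-0.25,0],[-0.52,-0.37,0,-0.25,0],[-0.52,-0.37,0,-0.25,0],[-0.52,-0.37,0,-0.25,0],[-0.52,-0.37,0,-0.25,0],[-0.52,-0.37,0,-0.25,0],[-0.52,-0.37,0,-0.25,0],[-0.52,-0.37,0,-0.25,0],[-0.52,-0.37,0,-0.25,0],[-0.52,-0.37,0,-0.25,0]]' 10; python3 -m jog '[[-0.07,-0.05,0,0,0]]'
cat >> h.py <<'E'
from scipy.spatial.transform import Rotation as Ro
def to(p,yaw=-.18):
    s=r.read_state(); R=Ro.from_quat(s['eef_rot']).as_matrix(); y=R[:,1]
    print('t',s['time'],'pos',np.round(s['ee_pos'],4),'tool shift',np.round(R.T@(np.array(p)-s['ee_pos']),4),'turn',np.round(-(yaw-np.arctan2(-y[0],y[1])),3),'F',np.round(s['ft_force'],2),'w',round(float(s['width']),4))
E
python3 -c "
from h import *
to([.581,.0145,.1])"
```

```text
time: 2.85
ee_pos: [0.5606, 0.047, 0.2229]
eef_rot: [0.089, 0.996, 0.0, 0.0]
ft_force: [1.5, 0.5, 0.3]
width: 0.0027
grip_force: 0.0
time: 2.95
ee_pos: [0.5952, 0.0102, 0.2233]
eef_rot: [0.09, 0.996, 0.0, 0.0]
ft_force: [0.9, 0.3, -0.4]
width: 0.0013
grip_force: 0.0
t 2.95 pos [0.5952 0.0102 0.2233] tool shift [0.0148 0.0017 0.1232] turn 0.0 F [ 0.92  0.28 -0.39] w 0.0013
```

```bash
python3 - <<'E'
from h import *
np.set_printoptions(precision=4,suppress=True)
c=snap('wrist','w1'); print(np.array(c['pose']))
to([.581,.0145,.1])
for n,p in (('btn',(.581,.0145,.077)),('nearjaw',(.577,.094,.1)),('bar',(.591,-.055,.115))): print(n,proj(c,p))
for l in ('button_top','near_jaw','far_jaw','lever_bar'):
    print(l,[(np.array(d['position'])*[512,384],round(d['p'],2)) for d in r.recognise('wrist',l)])
E
```

```text
[[ 0.1796  0.9462  0.269   0.5217]
 [ 0.9837 -0.1729 -0.0484  0.0231]
 [ 0.0007  0.2733 -0.9619  0.385 ]
 [ 0.      0.      0.      1.    ]]
t 3.0 pos [0.5988 0.0031 0.2222] tool shift [0.02   0.0083 0.1221] turn -0.006 F [-4.01 -4.97 -1.18] w 0.0007
btn [253.6496 165.5291]
nearjaw [330.8625 152.0593]
bar [186.8774 194.9823]
button_top [(array([251.392 , 164.5056]), 0.71), (array([46.4896, 46.6944]), 0.18)]
near_jaw [(array([325.4784, 145.6128]), 0.79)]
far_jaw [(array([325.6832, 158.7072]), 0.89)]
lever_bar [(array([192.2048, 189.504 ]), 0.57)]
```

View pics/w1.png

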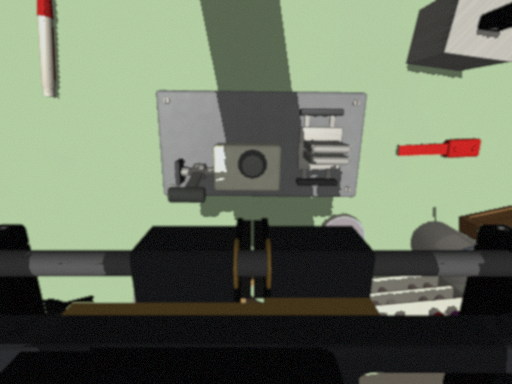

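The wrist view shows the button at (252,163), the jaws at about (327,152) and the lever bar at (187,195), all matching predictions.

```bash
python3 -m jog '[[0,0,0.03,0,0],[0,0,0.03,0,0]]'; python3 -c "
from h import *
to([.581,.0145,.085])"
```

```text
time: 3.4
ee_pos: [0.5925, 0.0147, 0.1897]
eef_rot: [0.088, 0.996, -0.0, -0.002]
ft_force: [-1.2, 0.6, -0.8]
width: 0.0005
grip_force: 0.0
t 3.4 pos [0.5925 0.0147 0.1897] tool shift [ 0.0107 -0.0022  0.1047] turn 0.004 F [-1.19  0.59 -0.76] w 0.0005
```

```bash
python3 -m jog '[[0.011,-0.002,0.05,0,0],[0.011,-0.002,0.1,0,0],[0.011,-0.002,0.1,0,0],[0.011,-0.002,0.1,0,0]]'; python3 -c "
from h import *
to([.581,.0145,.0715])"
```

```text
time: 3.8
ee_pos: [0.5837, 0.0137, 0.094]
eef_rot: [0.089, 0.996, 0.0, -0.0]
ft_force: [1.4, 1.0, 1.4]
width: 0.0004
grip_force: 0.0
t 3.8 pos [0.5837 0.0137 0.094 ] tool shift [0.0027 0.0003 0.0225] turn 0.002 F [1.41 0.99 1.41] w 0.0004
```

```bash
python3 -m jog '[[0,0,0.008,0,0],[0,0,0.012,0,0],[0,0,0.015,0,0],[0,0,0.017,0,0],[0,0,0.018,0,0],[0,0,0.018,0,0]]'; python3 -m jog '[[0,0,-0.03,0,0],[0,0,-0.05,0,0],[0,0,-0.05,0,0]]'; python3 - <<'E'
from h import *
to([.581,.0145,.0715])
r.camera('top')
for d in r.regions_of('top','lever_bar'): print(np.array(d['position'])*[512,384],d['p'])
c=snap('side'); cv2.imwrite('pics/s2.png',cv2.resize(c['img'][130:290,170:330],None,fx=3,fy=3,interpolation=cv2.INTER_CUBIC)[:,:,::-1])
E
```

```text
time: 4.4
ee_pos: [0.584, 0.0131, 0.0749]
eef_rot: [0.089, 0.996, 0.0, 0.001]
ft_force: [1.0, -0.3, 2.1]
width: 0.0004
grip_force: 1.0
time: 4.7
ee_pos: [0.5851, 0.0129, 0.1274]
eef_rot: [0.089, 0.996, 0.001, 0.002]
ft_force: [1.3, -0.2, -0.6]
width: 0.0005
grip_force: 0.0
t 4.7 pos [0.5851 0.0129 0.1274] tool shift [0.0045 0.0008 0.0559] turn 0.001 F [ 1.29 -0.21 -0.61] w 0.0005
[231.8848 185.5104] 0.31
```

View pics/s2.png

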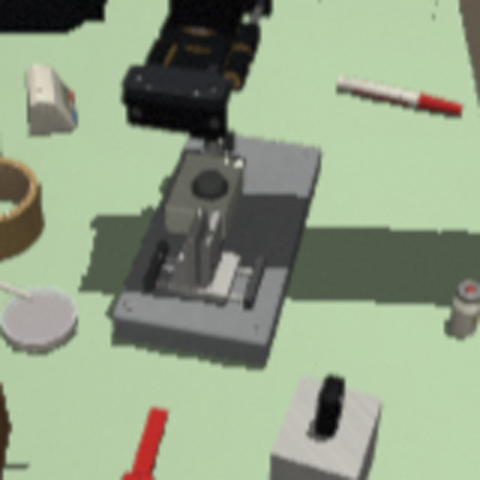

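The lever isn't clearly down and the measured press was only about 2 mm, so I press deeper.

```bash
python3 -m jog '[[0.003,0,0.04,0,0],[0.003,0,0.048,0,0],[0.003,0,0.051,0,0],[0.003,0,0.053,0,0],[0.003,0,0.054,0,0],[0.003,0,0.054,0,0],[0.003,0,0.054,0,0]]'
```

```text
time: 5.55
ee_pos: [0.581, 0.0134, 0.0715]
eef_rot: [0.089, 0.996, 0.0, 0.0]
ft_force: [-3.7, -0.7, 4.9]
width: 0.0006
grip_force: 2.8
```

```bash
python3 -m jog '[[0,0,-0.05,0,0],[0,0,-0.08,0,0],[0.05,-0.03,-0.08,0,0],[0.09,-0.065,-0.08,0,0],[0.09,-0.065,-0.08,0,0],[0.09,-0.065,-0.08,0,0]]'; python3 - <<'E'
from h import *
to([.4843,-.0357,.08])
t=snap('top','t3');s=snap('side')
a=cv2.resize(t['img'][145:245,190:330],None,fx=3,fy=3,interpolation=cv2.INTER_CUBIC)
b=cv2.resize(s['img'][140:260,190:310],None,fx=3,fy=3,interpolation=cv2.INTER_CUBIC)
o=np.zeros((360,780,3),np.uint8);o[:300,:420]=a;o[:,420:]=b;cv2.imwrite('pics/c3.png',o[:,:,::-1])
E
```

```text
time: 6.15
ee_pos: [0.4799, -0.0354, 0.1513]
eef_rot: [0.09, 0.996, 0.001, 0.001]
ft_force: [0.6, 0.6, 0.5]
width: 0.0005
grip_force: 0.0
t 6.15 pos [ 0.4799 -0.0354  0.1513] tool shift [-0.0043  0.0004  0.0713] turn -0.001 F [0.6  0.56 0.47] w 0.0005
```

View pics/c3.png

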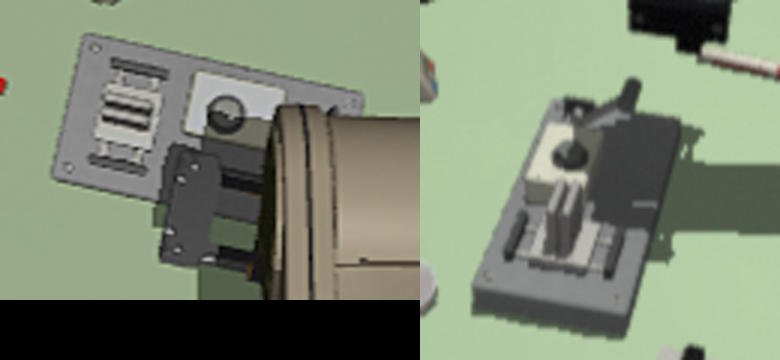

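The side crop shows the lever dropped to the front with its bar at (632,95) in the crop, about (261,172) in the side image.

```bash
python3 - <<'E'
from h import *
s=snap('side'); print(proj(s,[.5316,-.0443,.091]), atz(s,260.7,171.7,.091))
to([.4843,-.0357,.08])
E
python3 -m jog '[[0,0,0.04,0,0],[0,0,0.074,0,0],[0,0,0.074,0,0],[0,0,0.074,0,0]]'; python3 -c "
from h import *
to([.5143,-.0412,.08])"
```

```text
[259.05989577 171.05827331] [ 0.52715858 -0.04176497  0.091     ]
t 6.3 pos [ 0.4818 -0.0336  0.1509] tool shift [-0.0028 -0.0016  0.0709] turn 0.002 F [-0.39 -0.65  0.02] w 0.0004
time: 6.7
ee_pos: [0.4811, -0.0342, 0.0769]
eef_rot: [0.089, 0.996, -0.0, -0.0]
ft_force: [0.9, -0.0, 0.6]
width: 0.0006
grip_force: 0.0
t 6.7 pos [ 0.4811 -0.0342  0.0769] tool shift [-0.034  -0.001  -0.0031] turn 0.002 F [ 0.88 -0.01  0.63] w 0.0006
```

```bash
python3 -m jog '[[-0.02,0,0,0,0],[-0.03,0,0,0,0],[-0.038,0,-0.006,0,0],[-0.046,0,-0.013,0,0],[-0.053,0,-0.018,0,0],[-0.061,0,-0.021,0,0],[-0.069,0,-0.024,0,0],[-0.077,0,-0.025,0,0],[-0.084,0,-0.026,0,0],[-0.088,0,-0.026,0,0],[-0.088,0,-0.026,0,0]]'; python3 - <<'E'
from h import *
# TCP target for bar at lean -0.09 : unit x = .0373-.0175
U=np.array([.5668,.0266]); p=U+.0198*np.array([.984,-.179])-.076*np.array([.179,.984]); to([*p,.1037])
E
```

```text
time: 7.8
ee_pos: [0.5674, -0.0502, 0.1022]
eef_rot: [0.089, 0.996, -0.0, -0.0]
ft_force: [-0.1, 0.7, 0.2]
width: 0.0006
grip_force: 0.0
t 7.8 pos [ 0.5674 -0.0502  0.1022] tool shift [-0.0055 -0.0005 -0.0015] turn 0.001 F [-0.09  0.65  0.17] w 0.0006
```

```bash
python3 -m jog '[[-0.002,0,0,0,0],[-0.004,0,0,0,0],[-0.006,0,0,0,0],[-0.006,0,0,0,0]]'; python3 - <<'E'
from h import *
s=snap('side'); cv2.imwrite('pics/s4.png',cv2.resize(s['img'][130:250,190:310],None,fx=4,fy=4,interpolation=cv2.INTER_CUBIC)[:,:,::-1])
E
```

```text
time: 8.2
ee_pos: [0.5722, -0.051, 0.1023]
eef_rot: [0.089, 0.996, 0.0, -0.001]
ft_force: [-3.9, 0.4, 2.6]
width: 0.0006
grip_force: 2.3
```

View pics/s4.png

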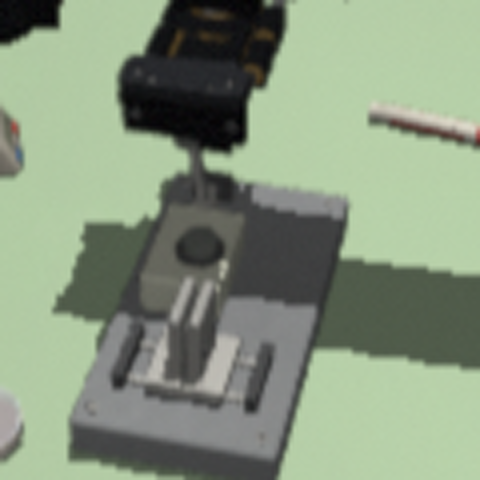

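The fingers touch the lever bar and read about 4 N against the stop. I back off and check that it stays up.

```bash
python3 -m jog '[[0.015,0,0,0,0],[0.05,0,0,0,0],[0.08,0,0,0,0],[0.08,0,-0.05,0,0.06],[0.08,0.05,-0.09,0,0.06],[0.08,0.10,-0.09,0,0.06],[0.08,0.15,-0.09,0,0.06],[0.08,0.20,-0.09,0,0.06],[0.08,0.25,-0.09,0,0.06],[0.08,0.30,-0.09,0,0.06],[0.08,0.30,-0.09,0,0.06]]'; python3 - <<'E'
from h import *
np.set_printoptions(precision=4,suppress=True)
to([.4843,.2618,.17],-.295)
t=snap('top');s=snap('side')
a=cv2.resize(t['img'][145:245,140:330],None,fx=3,fy=3,interpolation=cv2.INTER_CUBIC)
b=cv2.resize(s['img'][130:210,210:280],None,fx=3,fy=3,interpolation=cv2.INTER_CUBIC)
o=np.zeros((300,780,3),np.uint8);o[:,:570]=a;o[:240,570:]=b;cv2.imwrite('pics/c5.png',o[:,:,::-1])
E
```

```text
time: 9.35
ee_pos: [0.5465, 0.2654, 0.1919]
eef_rot: [0.086, 0.996, 0.001, -0.0]
ft_force: [-0.7, -0.5, 0.8]
width: 0.0553
grip_force: 0.0
t 9.35 pos [0.5465 0.2654 0.1919] tool shift [ 0.0607 -0.0142  0.0219] turn 0.124 F [-0.69 -0.46  0.82] w 0.0553
```

View pics/c5.png

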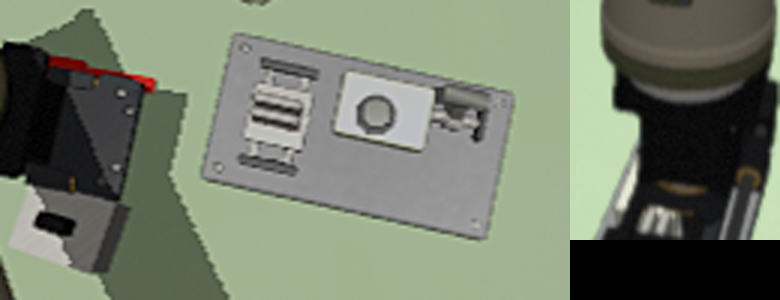

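The lever is up by itself in the top view, with its bar at the crop's (465,97). Now I move to the blade.

```bash
python3 -m jog '[[0.03,-0.008,0,0.06,0.06],[0.061,-0.014,0,0.12,0.06],[0.061,-0.014,0.01,0.12,0.06],[0.061,-0.014,0.01,0.12,0.06],[0.061,-0.014,0.01,0.12,0.06]]'; python3 - <<'E'
from h import *
np.set_printoptions(precision=4,suppress=True)
to([.4843,.2618,.081],-.295)
c=snap('wrist','w6')
print(proj(c,[.4843,.2618,.117]))
for d in r.regions_of('wrist','blade_grip'):
    m=d['pixels'].astype('uint8'); k,_=cv2.findContours(m,0,2); q=max(k,key=cv2.contourArea); print(d['p'],np.array(d['position'])*[512,384],cv2.minAreaRect(q))
E
```

```text
time: 9.95
ee_pos: [0.4859, 0.2541, 0.1827]
eef_rot: [0.149, 0.989, -0.0, 0.0]
ft_force: [-0.4, 0.3, 0.5]
width: 0.0598
grip_force: 0.0
t 9.95 pos [0.4859 0.2541 0.1827] tool shift [0.0039 0.0068 0.1017] turn -0.005 F [-0.41  0.32  0.48] w 0.0598
[260.4383 196.672 ]
0.72 [263.424 189.888] ((262.5, 188.5), (25.0, 27.0), 90.0)
0.64 [384.1024 167.1936] ((376.4903259277344, 166.43983459472656), (21.996734619140625, 89.29707336425781), 89.01223754882812)
```

```bash
python3 -m jog '[[0.004,0.007,0.05,0,0.06],[0.004,0.007,0.09,0,0.06],[0.004,0.007,0.1,0,0.06],[0.004,0.007,0.1,0,0.06]]'; python3 -c "
from h import *
to([.4843,.2618,.081],-.295)"
```

```text
time: 10.45
ee_pos: [0.4832, 0.2624, 0.0817]
eef_rot: [0.149, 0.989, -0.001, -0.001]
ft_force: [0.7, -0.2, 0.3]
width: 0.0605
grip_force: 0.0
t 10.45 pos [0.4832 0.2624 0.0817] tool shift [-0.0013 -0.0002  0.0007] turn -0.004 F [ 0.69 -0.22  0.31] w 0.0605
```

```bash
python3 -m jog '[[0,0,0,0,0.04],[0,0,0,0,0.03],[0,0,0,0,0.02],[0,0,0,0,0.015],[0,0,0,0,0.015],[0,0,0,0,0.015]]' 40
```

```text
time: 11.05
ee_pos: [0.4835, 0.2634, 0.0829]
eef_rot: [0.149, 0.989, 0.0, 0.0]
ft_force: [0.1, 0.3, 3.2]
width: 0.0237
grip_force: 40.0
```

```bash
python3 -m jog '[[0,0,-0.02,0,0.015],[0,0,-0.05,0,0.015],[0,0,-0.09,0,0.015],[0,0,-0.12,0,0.015],[0,0,-0.12,0,0.015],[0,0,-0.12,0,0.015]]'; python3 - <<'E'
from h import *
to([.5768,.094,.2],-.18)
E
```

```text
time: 11.65
ee_pos: [0.4834, 0.2633, 0.2028]
eef_rot: [0.149, 0.989, 0.0, 0.0]
ft_force: [0.0, -0.6, -1.4]
width: 0.0236
grip_force: 40.0
t 11.65 pos [0.4834 0.2633 0.2028] tool shift [-0.1391 -0.1343  0.0027] turn -0.119 F [ 0.02 -0.59 -1.38] w 0.0236
```

```bash
python3 -m jog '[[-0.03,-0.03,0,-0.03,0.015],[-0.06,-0.06,0,-0.06,0.015],[-0.09,-0.09,0,-0.09,0.015],[-0.12,-0.116,0,-0.119,0.015],[-0.139,-0.134,0,-0.119,0.015],[-0.139,-0.134,0,-0.119,0.015],[-0.139,-0.134,0,-0.119,0.015],[-0.139,-0.134,0,-0.119,0.015]]'; python3 - <<'E'
from h import *
np.set_printoptions(precision=2,suppress=True)
s=snap('side');w=snap('wrist')
to([.5768,.094,.2],-.18)
p=r.read_state()['ee_pos']
print('tip exp side',proj(s,p-[0,0,.069]),'jaw exp side',proj(s,[.5768,.094,.1]),'wrist tip',proj(w,p-[0,0,.069]),'jaw',proj(w,[.5768,.094,.1]))
for n in('side','wrist'):
  for l in('near_jaw','far_jaw','blade'):
    print(n,l,[(np.array(d['position'])*[512,384],round(d['p'],2)) for d in r.recognise(n,l)])
q=lambda c,u,v,f:cv2.resize(c['img'][v:v+130,u:u+100],None,fx=4,fy=4,interpolation=cv2.INTER_CUBIC)
o=np.hstack([q(s,190,110,4),q(w,205,110,4)]);cv2.imwrite('pics/c7.png',o[:,:,::-1])
E
```

```text
time: 12.45
ee_pos: [0.5759, 0.0954, 0.2015]
eef_rot: [0.089, 0.996, -0.0, -0.001]
ft_force: [-1.0, 0.5, -1.4]
width: 0.024
grip_force: 40.0
t 12.55 pos [0.58 0.1  0.2 ] tool shift [-0. -0.  0.] turn 0.002 F [-0.58 -0.13 -1.2 ] w 0.0238
tip exp side [238.94 193.87] jaw exp side [238.88 203.75] wrist tip [252.22 200.26] jaw [250.72 190.69]
side near_jaw [(array([237.31, 215.88]), 0.57)]
side far_jaw []
side blade [(array([255.8 , 358.69]), 0.81), (array([214.02, 290.69]), 0.64), (array([237.21, 216.19]), 0.59)]
wrist near_jaw [(array([251.19, 183.09]), 0.93)]
wrist far_jaw [(array([252.62, 194.8 ]), 0.84)]
wrist blade [(array([483.12,  82.1 ]), 0.71), (array([390.6 , 179.21]), 0.71), (array([251.08, 229.59]), 0.58)]
```

View pics/c7.png

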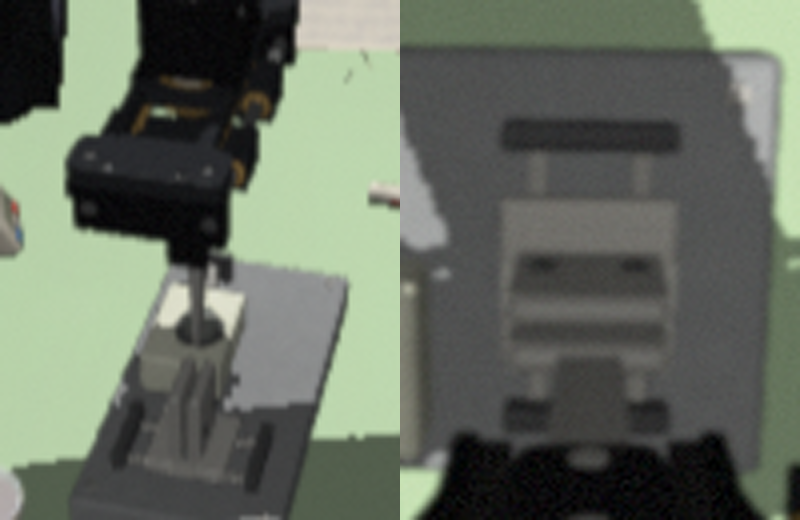

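The blade hangs straight, with its tip at side crop (199,345), right above the jaw gap at about (197,368). The wrist crop shows the tip end at row ~358 and the jaw bands at rows 260–365. I refine the x alignment from intensity profiles.

```bash
python3 - <<'E'
from h import *
np.set_printoptions(precision=1,suppress=True,linewidth=150)
s=snap('side');w=snap('wrist')
g=w['img'].mean(2); print('w rows165-205',g[165:206,236:243].mean(1), '\n', g[165:206,262:268].mean(1))
ux=np.array([.984,-.179,0]);uy=np.array([.179,.984,0]);c=np.array([.5768,.094,0])
print('scale px/mm', (proj(w,c+[0,0,.1]+.01*ux)-proj(w,c+[0,0,.1]))/10)
G=.0025
for n,x,z in (('near front bottom',-G-.008,.05),('near front z96',-G-.008,.096),('near top',-G-.004,.1),('near inner z96',-G,.096),('far inner 96',G,.096),('far top',G+.004,.1),('far back 96',G+.008,.096)):
    P=c+x*ux+[0,0,z]; print(n,proj(w,P),'side near end',proj(s,P+.02*uy))
h=s['img'].mean(2)
for v in range(190,230,3): print(v,h[v,228:250])
E
```

```text
w rows165-205 [109.8 109.5 108.  109.4 107.6 104.7  95.4  77.   61.   50.6  50.6  56.   61.8  64.3  64.1  63.2  69.5  78.8  88.5  94.7 103.2 102.6  98.4  89.2
  77.7  68.9  64.6  64.1  68.2  76.9  87.6  94.9 102.  103.7  98.5  89.   82.7  84.1  86.9  89.   86.7] 
 [109.7 109.8 109.7 110.4 109.8 109.  100.5  82.4  61.8  46.9  44.2  50.8  59.6  64.2  64.8  65.3  68.2  73.4  84.2  93.6 100.7 104.6 100.5  91.2
  81.   67.7  63.5  64.9  67.4  74.4  85.5  93.7 101.6 104.3 100.1  91.8  85.6  86.6  90.4  91.2  91.6]
scale px/mm [0. 1.]
near front bottom [251.8 168.4] side near end [241.4 224.9]
near front z96 [251.8 177.9] side near end [241.2 211.4]
near top [251.8 182.9] side near end [239.5 210. ]
near inner z96 [251.8 185.9] side near end [237.9 210.9]
far inner 96 [251.8 190.8] side near end [235.8 210.6]
far top [251.8 195.9] side near end [234.1 209.1]
far back 96 [251.8 198.5] side near end [232.5 210. ]
190 [149.3 165.3 174.  179.7 205.7 192.  130.3  73.   60.   69.   79.7  65.   59.   62.   62.3  64.3  77.3 131.3 192.3 210.  190.  119.3]
193 [102.3 102.7 102.3 102.3 100.7  90.3  51
[... 939 characters left out ...]
.7 85.  83.3 83.7 80.7 61.3 64.7 80.3 83.  81.  62.3 57.7 57.3 59.7 83.3 83.  83.  79.3 78.7 72.3]
217 [81.7 91.3 89.7 86.7 84.  82.7 81.  62.7 64.7 80.  82.3 81.3 57.3 40.3 58.3 79.  85.3 88.7 88.3 88.7 86.3 72.3]
220 [85.3 89.3 89.7 87.3 83.7 82.7 79.7 66.  65.  80.  81.7 79.3 61.3 62.  81.  87.3 89.  88.3 89.3 86.7 76.  87. ]
223 [89.3 90.  90.  89.  84.  83.3 80.7 67.  67.3 81.  83.  81.7 71.3 82.7 88.  89.3 88.7 89.7 87.7 73.  65.7 64.7]
226 [ 93.3  93.   97.7 101.3 100.3  92.7  91.7  92.7  90.   89.7  85.7  90.7  90.3  90.   90.   89.3  90.3  87.   74.   65.7  66.   65.7]
229 [67.3 67.3 68.3 69.7 71.3 72.3 74.7 79.  79.7 79.7 79.  79.3 82.  86.  90.3 95.  92.  85.3 81.  83.7 90.3 85. ]
```

Both views put the jaws about 2–3 mm further in +x than planned, with a gap near 5 mm. Contact should therefore come about 33 mm below the jaw tops. I correct that and descend in stages.

```bash
python3 -m jog '[[-0.003,0,0.01,0,0.015],[-0.003,0,0.02,0,0.015],[-0.003,0,0.026,0,0.015],[-0.003,0,0.03,0,0.015],[-0.003,0,0.034,0,0.015],[-0.003,0,0.037,0,0.015],[-0.003,0,0.037,0,0.015]]'; python3 -m jog '[[0,0,0.003,0,0.015],[0,0,0.006,0,0.015],[0,0,0.009,0,0.015],[0,0,0.009,0,0.015]]'
```

```text
time: 13.65
ee_pos: [0.5795, 0.0937, 0.1652]
eef_rot: [0.09, 0.996, -0.0, -0.0]
ft_force: [-0.5, -0.5, -0.6]
width: 0.0238
grip_force: 40.0
time: 14.05
ee_pos: [0.5794, 0.0936, 0.156]
eef_rot: [0.09, 0.996, -0.0, -0.0]
ft_force: [-0.0, 1.4, -0.3]
width: 0.0237
grip_force: 40.0
```

```bash
python3 -m jog '[[0,0,0.002,0,0.015],[0,0,0.004,0,0.015],[0,0,0.006,0,0.015],[0,0,0.008,0,0.015],[0,0,0.008,0,0.015]]'; python3 - <<'E'
from h import *
np.set_printoptions(precision=1,suppress=True,linewidth=150)
s=snap('side'); h=s['img'].mean(2)
for v in range(190,222,3): print(v,h[v,228:250])
to([.58,.094,.15])
E
```

```text
time: 14.55
ee_pos: [0.5795, 0.0937, 0.1482]
eef_rot: [0.09, 0.996, -0.0, -0.0]
ft_force: [0.1, 0.0, -0.5]
width: 0.0237
grip_force: 40.0
190 [ 61.3  45.   28.3  14.7  12.    9.   12.   10.7   8.7   7.7   6.7  10.3  15.   14.   11.7   4.3  20.7  84.  188.7 209.3 190.3 119.7]
193 [102.7 102.3  89.3  46.7  34.   25.3  16.3  15.   15.7  14.7  10.3  13.   24.   46.7  41.3  34.7  30.3  48.  100.3 133.3 101.7  90. ]
196 [102.  102.3 103.  101.7 101.3 100.3  98.   87.3  83.7  80.7  77.   58.7  58.7  66.7  76.3  83.3  96.   99.3  92.7  77.7  87.3 109.7]
199 [112.7 113.7 113.3 113.  110.  107.7 106.  101.3  86.   83.3  73.7  64.   94.7  91.7  96.  100.7 101.   93.7  77.   77.  108.3 134.3]
202 [105.7 104.3 104.3 105.  104.3 104.7  95.7  83.3  82.7  82.7  74.   68.7  76.3  80.3  78.3  74.7 113.   83.7  72.3  69.7  76.3 106.7]
205 [103.3 102.7 101.  101.3 102.3  95.7  81.3  82.   79.3  81.   69.3  70.   79.3  77.3  65.   62.3  82.3  72.3  67.3  65.   71.  103. ]
208 [ 66.3  67.7  68.   72.7  70.   79.7  82.   75.3  63.3  75.7  76.7  80.   77.7  65.3  57.   60.7  78.7  69.7  66.3  70.7 107.  135.7]
211 [ 65.3  65.7  65.3  73.   79.   83.   83.   66.7  63.   77.   87.7  85.7  67.3  60.   56.7  49.   52.3  61.7  70.7 102.7 110.  110.7]
214 [62.7 68.7 84.7 85.3 83.  82.7 82.3 66.7 60.7 80.  83.7 81.  66.  59.  57.3 60.  81.3 88.  83.  80.3 77.7 71.7]
217 [77.3 85.  88.3 86.3 84.3 82.7 82.  66.7 61.3 79.3 82.3 82.  62.7 44.  54.3 71.7 84.  87.7 89.  89.3 88.  77. ]
220 [83.3 87.3 88.3 88.7 85.3 84.3 82.  72.  63.  79.7 82.  81.3 65.7 60.3 79.  86.  88.3 89.3 89.7 89.  81.3 84.7]
t 14.6 pos [0.6 0.1 0.1] tool shift [-0.  0. -0.] turn 0.0 F [-0.   0.1 -0.1] w 0.0241
```

```bash
python3 -m jog '[[0,0,0.001,0,0.015],[0,0,0.002,0,0.015],[0,0,0.003,0,0.015],[0,0,0.004,0,0.015],[0,0,0.005,0,0.015],[0,0,0.005,0,0.015]]';python3 -m jog '[[0,0,0.001,0,0.015],[0,0,0.002,0,0.015],[0,0,0.003,0,0.015],[0,0,0.003,0,0.015]]'
```

```text
time: 15.2
ee_pos: [0.5797, 0.0937, 0.1435]
eef_rot: [0.09, 0.996, 0.0, 0.0]
ft_force: [-0.5, 0.5, 0.4]
width: 0.0239
grip_force: 40.0
time: 15.6
ee_pos: [0.5805, 0.0937, 0.1416]
eef_rot: [0.09, 0.996, 0.0, 0.001]
ft_force: [0.2, -1.5, 7.7]
width: 0.0237
grip_force: 40.0
```

```bash
python3 -m jog '[[0,0,0.001,0,0.015],[0,0,0.002,0,0.015],[0,0,0.002,0,0.015]]'
```

```text
time: 15.9
ee_pos: [0.5813, 0.0937, 0.1407]
eef_rot: [0.09, 0.996, 0.001, 0.002]
ft_force: [-0.1, -0.4, 13.8]
width: 0.0237
grip_force: 40.0
```

13.8 N is more than snug, though not forced. I lift clear and re-enter to about 6 N.

```bash
python3 -m jog '[[0,0,-0.002,0,0.015],[0,0,-0.005,0,0.015],[0,0,-0.008,0,0.015],[0,0,-0.008,0,0.015]]'; python3 -m jog '[[0,0,0.001,0,0.015],[0,0,0.002,0,0.015],[0,0,0.003,0,0.015],[0,0,0.004,0,0.015],[0,0,0.005,0,0.015],[0,0,0.005,0,0.015],[0,0,0.005,0,0.015]]'
```

```text
time: 16.3
ee_pos: [0.58, 0.0936, 0.1471]
eef_rot: [0.09, 0.996, 0.0, 0.0]
ft_force: [1.0, -0.3, -0.2]
width: 0.0238
grip_force: 40.0
time: 17.0
ee_pos: [0.5801, 0.0937, 0.1421]
eef_rot: [0.09, 0.996, 0.0, 0.001]
ft_force: [-0.7, -0.2, 5.9]
width: 0.0238
grip_force: 40.0
```

```bash
python3 -m jog '[[0,0,0,0,0.015],[0,0,0,0,0.015],[0,0,0,0,0.015],[0,0,0,0,0.015],[0,0,0,0,0.015]]'; python3 - <<'E'
from h import *
f=[]
for i in range(4):
    c=snap('side'); f.append(r.read_state()['ft_force'])
print(np.round(f,1))
t=snap('top')
a=cv2.imread('pics/top0.png')[:,:,::-1].astype(int)
d=np.abs(a-t['img']).max(2)
for n,(u,v) in dict(vial=(226,268),petri=(224,133),marker=(343,259),lever=(295,177),red=(170,169)).items(): print(n,d[v-6:v+7,u-6:u+7].mean().round(1))
print('side lever',proj(c,[.591,-.055,.115]),np.abs(cv2.imread('pics/side0.png')[:,:,::-1].astype(int)-c['img']).max(2)[155:170,233:244].mean())
E
```

```text
time: 17.5
ee_pos: [0.5801, 0.0937, 0.1421]
eef_rot: [0.09, 0.996, 0.0, 0.001]
ft_force: [1.2, -0.3, 5.2]
width: 0.0236
grip_force: 40.0
[[ 0.4 -0.4  4.9]
 [-0.6 -0.7  5.7]
 [ 0.   0.   5.7]
 [ 0.3 -0.7  5.9]]
vial 36.8
petri 28.2
marker 2.8
lever 2.4
red 3.0
side lever [237.03878417 160.79747424] 111.61818181818182
```

```bash
python3 - <<'E'
from h import *
t=snap('top');s=snap('side')
for n in('top','side'):
    for l in('vial','petri','marker','lever_bar'): print(n,l,[((np.array(d['position'])*[512,384]).round(1).tolist(),round(d['p'],2)) for d in r.recognise(n,l)])
# shadow/occlusion: edge structure correlation at original side positions
for n,c,P in(('top0',t,((226,268),(224,133))),('side0',s,((325,233),(183,238)))):
    a=cv2.imread(f'pics/{n}.png')
    for u,v in P:
        k=lambda i:i[v-12:v+13,u-14:u+15]; b=c['img'][:,:,::-1]
        print(n,(u,v),cv2.matchTemplate(b[v-25:v+26,u-27:u+28].copy(),k(a).copy(),5).max().round(2),cv2.minMaxLoc(cv2.matchTemplate(b[v-25:v+26,u-27:u+28].copy(),k(a).copy(),5))[3],k(a).mean().round(),k(b).mean().round())
E
```

```text
top vial []
top petri []
top marker [([344.2, 258.1], 0.6)]
top lever_bar [([293.7, 177.9], 0.66)]
side vial [([327.9, 232.7], 0.5)]
side petri [([181.4, 236.9], 0.7)]
side marker [([302.1, 160.4], 0.59)]
side lever_bar []
top0 (226, 268) -0.01 (5, 25) 141.0 130.0
top0 (224, 133) 0.2 (0, 26) 138.0 148.0
side0 (325, 233) 0.24 (1, 14) 156.0 99.0
side0 (183, 238) 0.6 (12, 13) 151.0 161.0
```

The side view still finds the vial and petri dish where they were; the top camera's view of them is blocked by the arm. The lever is up, and the drag holds steady at about 5.7 N.

```bash
python3 -c "
from bench import r
print(r.close_job())"
```

```text
the job is handed in; nothing more can be done
None
```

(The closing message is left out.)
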